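# Hold a round flask pressed down on the vortex mixer

### The arm

A 6-joint arm with a two-finger parallel gripper is mounted at the origin on a cart in front of the work surface, level with it; the furniture and walls round the work are solid. World frame = base frame: x ahead of the robot, y to its left, z up, the work surface at z = 0. Lengths are in m, angles in rad, forces in N, time in s.
With the tool pointing down it reaches from about 0.375 to 0.9 m from the base axis. Payload 3.1 kg.
Tool frame: the origin (TCP) lies on the mounting face of the last link; the fingertips stand 182 mm ahead of it and the grasp point (between the pads) lies 164 mm ahead of it (ctrl.tips_ahead is the distance from the TCP to the fingertips, in m); z points along the fingers, y is the line along which they close (so a half turn about z gives the same grasp; the last joint's range is limited). The gripper opens to 87 mm and grips with 3 to 60 N. Pads are 19 mm wide; open, the fingers measure 117 mm over their backs; the gripper's body (75 mm by 190 mm) begins 51 mm behind the grasp point.
Start: joints at [1.113, 0.527, 1.433, -0, 1.181, -0.178], TCP at [0.173, 0.601, 0.405] pointing down, gripper open.
Joint ranges: [-3.08, 3.08], [-0.75, 2.2], [0.22, 2.44], [-1.43, 4.57], [0, 2.65], [-2.85, 2.85]. Speed limits (rad/s): [2.79, 2.79, 3.14, 3.14, 3.14, 3.14].

### API

Orientations are given as a rotation vector (axis times angle).
In Python, from rig import ctrl gives the robot as it stands.
- The arm moves only by the shell command python3 -m jog 'ROWS'. ROWS is JSON, one flat list of numbers, 7 for each row, row after row: the opening in per cent of the stroke, from 0 (shut) to 100 (fully open), then the shift along the tool's x, y, z in cm, then the turn, a rotation vector about the tool's x, y, z in degrees. In form: [jaw, x, y, z, wx, wy, wz, jaw, x, y, z, wx, wy, wz, ...]. A call has 1 to 20 rows; each row is the pose to reach, as a shift and turn from the pose commanded when the call began, along the tool's axes at that moment; what a row does not reach only later rows make up. A row lasts 1/8 s, in which the tool goes at most 62.5 mm and 10.7 degrees, less where a joint would pass 70% of its speed; a pose out of reach is approached as far as the arm can. A call with a gripper value outside its range is refused whole. The fingers move at their own pace and stop on an object; the grip force is fixed at half the most. Time passes only in rows, so rows that repeat a pose let the fingers close. It gives the time, the measured TCP pose, the force, the opening and the grip force at its end, in the units of the state.
- ctrl.get_state(): the state, without advancing time (a new reading comes with each control period).
- ctrl.capture(name): name is "scene" or "top" or "wrist"; returns the picture (420x560x3 uint8, red, green, blue); there is no depth.
- ctrl.camera_params(name): a dict with "vfov" (degrees; the focal length in pixels is half the picture's height over the tangent of half this angle, whatever the lens; pixels are square), "cx", "cy" (the principal point, pixels), "k1" (the pictures are not rectified: a ray, as slopes to the right and down, at radius r is drawn at 1 + k1 r^2 times it, then the intrinsics apply), "extrinsics" (4x4, takes a point from world to camera coordinates). Camera axes: x right, y down, z forward; pixel columns grow to the right and rows downward; lengths in m; the calibration is good to about 2 mm. A picture is of the moment at which its call begins: read the wrist's pose just before it. camera_params takes no time and is no camera call; for the wrist camera it gives the pose at the moment of the call.
- ctrl.close_job(): hands the job in; it is judged then, once.
The state is a dict: "t": time; "joint_positions": joint angles; "qd": joint speeds; "effort": joint torques, N m; "eef_pos": TCP position; "tcp_rot": TCP orientation; "ft_force": force on the tool from outside, world axes, zero at the start; "torque": the same for the moment, N m; "width": opening from 0.0 (shut) to 1.0 (fully open); "grasp_force": force on a finger pad.
Only numpy, scipy, OpenCV 4.12 (cv2) and the standard library are available. Lean on these libraries where they do the work, as an engineer would, in place of code of your own. Each camera call takes 0.05 s, during which the arm holds its last target. There are 200 camera calls.

### The job

Mix the sample in the blue-stoppered flask: first flip the vortex mixer's toggle switch up from off to touch mode, then take that flask by the neck out of its cork ring, seat its round bottom upright in the mixer's sprung ring head and press the head fully down, firmly but without forcing the glass. Finish while still holding the flask there, pressed down; keep it upright all the way and leave the red-stoppered flask and the other bottles and glassware where they stand.

Things in the scene. Friction and masses are not known exactly. Their poses are not given: they have to be found in the camera images.
- mixer: White vortex mixer, fixed, 150 (x) x 120 (y) mm, flat top 85 mm high; origin on the bench under its middle. Own x points from front panel to back, y to its left. The front is a black panel sloping up to the back at 14 degrees: red toggle in the middle, fixed grey dial 34 mm to its -y side (12 mm high), green mark above the toggle, white mark below. The ring head stands on top at x +27 mm, y 0.
- mode_switch (a joint): Toggle switch on the mixer's sloping panel. 0 = off (lever leans down the slope to the front, to the white mark), 0.54 rad = touch mode (lever up the slope, to the green mark). It swings about the mixer's y axis at switch_hinge; growing values move the tip along the mixer's +x and up. An over-centre spring snaps it to either end past the middle (0.27); about 2 N square to the lever at the tip.
- switch_tip (a point): Centre of the red ball (12 mm across) on the end of the toggle lever, 27 mm from the hinge. In off it leans 29 degrees from vertical to the mixer's front and stands 102 mm above the bench; in touch it is upright, 105 mm above the bench and 14 mm further along the mixer's +x.
- switch_hinge (a point): Hinge point of the toggle lever, on the surface of the sloping panel, 43 mm in front of the mixer's origin and 78 mm above the bench; a round metal bezel (21 mm across, 6 mm high) surrounds it.
- cradle (a joint): Travel of the mixer's sprung ring head straight down, in m: 0 = up at rest, 0.010 = fully down on its stop. The spring takes about 4 N to start and 10 N at the bottom; the flask's own weight does not press it down, and it springs up when let go. The head does not shake.
- cradle_seat (a point): Centre of the orange ring on top of the mixer's head, at mid-thickness (ring bar 10 mm thick on a circle of 52 mm diameter, 42 mm open), 121 mm above the bench at rest; z up, moves with the head. When the flask is seated its bulb's centre lies 25 mm above this point.
- flask_blue_neck (a point): Flask to be mixed: round-bottom glass flask with blue stopper, 130 g (varies), 123 mm high, standing in a loose cork ring (84 mm wide, 28 mm high), its lowest point 18 mm above the bench. This point: on the axis of the straight neck (24 mm wide, 66 to 106 mm above the lowest point), 86 mm above the lowest point, where to grip; z up. Stopper 29 mm wide, top 37 mm above this point.
- flask_blue_bulb (a point): Centre of the same flask's round glass bulb (62 mm diameter), 31 mm above its lowest point and 55 mm below the point on the neck.
- flask_red_neck (a point): The same point on the neck of a like flask with a red stopper, in its own cork ring; to be left alone.
- bottle_amber: Amber bottle with a black cap, 52 mm across, 104 mm high, origin under its foot; to be left alone.
- beaker_250: Empty glass beaker, 77 mm across, 95 mm high, origin under its foot; to be left alone.

How it is judged:
On the way, in this order (a step that is already met when the one before it is completed fails the run):
1. the mixer's toggle switch is thrown to touch mode, the blue-stoppered flask still in its cork ring (value of joint mode_switch above 0.44 rad and height (world z) of flask_blue_bulb below 0.065 m), for 0.2 s.
2. the blue-stoppered flask is lifted out of its cork ring (height (world z) of flask_blue_bulb above 0.085 m and contact force between the fingers and flask_blue above 0.5 N), for 0.1 s.
At the end, for the whole second after the job is handed in: Switch at touch (over 0.44 rad); blue-stoppered flask in the ring head, centred within 5 mm, down on the ring within 4 mm, upright within 0.2 rad, still; fingers on it, holding the head at least 7.5 of its 10 mm down with over 4 N between flask and head (value of joint mode_switch above 0.44 rad and value of joint cradle above 0.0075 m and horizontal distance between flask_blue_bulb and cradle_seat below 0.005 m and z of flask_blue_bulb in the frame of cradle_seat below 0.029 m and angle between flask_blue_neck's own z axis and vertical below 0.2 rad and contact force between flask_blue and mixer above 4 N and contact force between the fingers and flask_blue above 2 N and linear speed of flask_blue below 0.03 m/s); the arm keeps its last pose, push and grip.
It fails at once if the red-stoppered flask is moved by 3 cm (distance of flask_red_neck from where it was at the start of the episode above 0.03 m).
It fails at once if the amber bottle or the beaker is moved by 4 cm (distance of any of bottle_amber, beaker_250 from where it was at the start of the episode above 0.04 m).
It fails at once if the blue-stoppered flask is tipped by more than 40 degrees (angle between flask_blue_neck's own z axis and vertical above 0.7 rad).
It fails at once if the glass is forced against the mixer with more than 45 N (contact force between flask_blue and mixer above 45 N).
It also fails if it takes over 56 s, if anything falls off the work surface, if the arm or the gripper's body presses on something with over 40 N, if the wrist force passes 120 N, or if a joint passes its speed limit or range.

## Working session

There is one attempt and no reset: what is moved stays moved. The work goes in short steps, Python scripts to look and compute and a shell command to move; the robot and the scene stay as the last step left them, time stands still between calls to the robot, and variables do not carry over. Pictures are saved under pics/ and viewed, at most 10 in all, crops included, and the job is handed in when it is done.

```bash
ls; mkdir -p pics; cat > h.py <<'E'
import numpy as np, cv2
from rig import ctrl
from scipy.spatial.transform import Rotation as R
def cam(n):
    p=ctrl.camera_params(n); f=210/np.tan(np.radians(p['vfov'])/2)
    return f,p['cx'],p['cy'],p['k1'],np.array(p['extrinsics'])
def ray(n,u,v,P=None):
    f,cx,cy,k,E=P or cam(n); d=np.array([(u-cx)/f,(v-cy)/f]); s=d.copy()
    for _ in range(30): s=d/(1+k*(s@s))
    r=E[:3,:3].T@np.array([*s,1]); return -E[:3,:3].T@E[:3,3], r/np.linalg.norm(r)
def atz(n,u,v,z,P=None):
    o,r=ray(n,u,v,P); return o+r*(z-o[2])/r[2]
def proj(n,p,P=None):
    f,cx,cy,k,E=P or cam(n); c=E[:3,:3]@np.array(p)+E[:3,3]; s=c[:2]/c[2]; s=s*(1+k*(s@s)); return s*f+[cx,cy]
def save(n,f):
    im=ctrl.capture(n)[:,:,::-1]; cv2.imwrite('pics/'+f,im); return im
E
python3 - <<'E'
from h import *
for n in('scene','top'):
    save(n,n+'1.png'); P=cam(n); print(n,P[:4],ray(n,280,210))
s=ctrl.get_state(); print(s['t'],s['eef_pos'],s['tcp_rot'],R.from_rotvec(s['tcp_rot']).as_matrix().round(3))
E
```

```text
pics
scene (np.float64(454.01166305012526), 281.3232708640375, 215.8747734464236, -0.1239629736570941) (array([-0.02966099, -0.7914443 ,  0.66063523]), array([ 0.53309948,  0.71762803, -0.44812382]))
top (np.float64(479.2967469184066), 272.8558508206627, 209.84856058684488, -0.15902007210439678) (array([0.39296361, 0.05478944, 1.12138621]), array([ 0.19247826, -0.02843239, -0.98088925]))
0.1 [0.17243939 0.60043456 0.40387978] [-4.37916256e-01 -3.11033076e+00  2.88684982e-03] [[-0.961  0.276 -0.001]
 [ 0.276  0.961 -0.002]
 [ 0.    -0.002 -1.   ]]
```

View pics/top1.png

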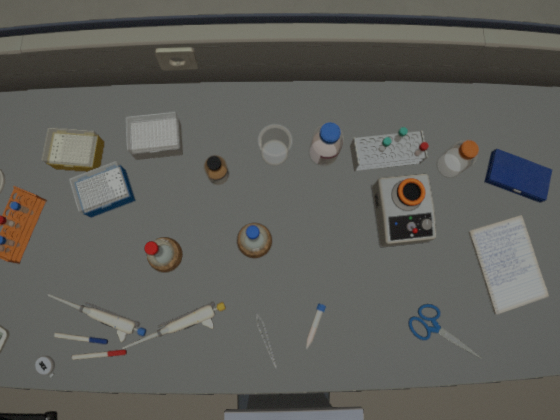

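View pics/scene1.png

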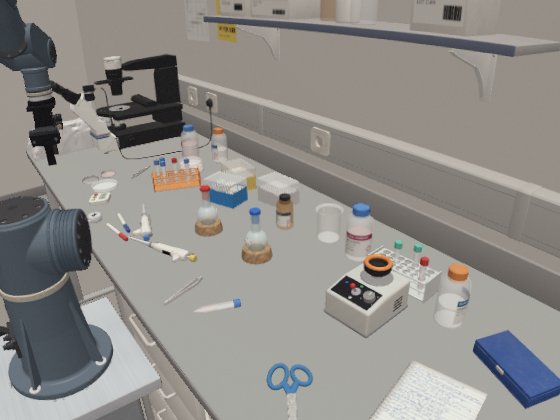

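Top view: blue flask at about (253,235), red flask (160,252), mixer at (407,210) with its panel towards the robot, orange ring (411,191), toggle (413,229); amber bottle (216,168), beaker (275,147). I measure these on an enlarged crop and by colour.

```bash
python3 - <<'E'
from h import *
t=cv2.imread('pics/top1.png'); s=cv2.imread('pics/scene1.png')
a=cv2.resize(t[170:250,370:445],None,fx=5,fy=5,interpolation=cv2.INTER_CUBIC)
b=cv2.resize(s[250:330,320:415],None,fx=4,fy=4,interpolation=cv2.INTER_CUBIC)
H=np.zeros((400,760,3),np.uint8); H[:400,:375]=a; H[:320,380:760]=b; cv2.imwrite('pics/crop1.png',H)
def blob(im,lo,hi,box):
    h=cv2.cvtColor(im,cv2.COLOR_BGR2HSV); m=cv2.inRange(h,lo,hi); k=np.zeros_like(m); x0,y0,x1,y1=box; k[y0:y1,x0:x1]=m[y0:y1,x0:x1]
    n,l,st,c=cv2.connectedComponentsWithStats(k); return [(st[i].tolist(),c[i].round(2).tolist()) for i in range(1,n) if st[i,4]>5]
for nm,im,bs in(('top',t,dict(ring=(395,170,430,212),stop=(240,220,270,250),tog=(395,210,430,240))),('scene',s,dict(ring=(355,250,400,285),stop=(245,205,265,232),tog=(335,275,372,305)))):
    for k,bx in bs.items():
        lo,hi={'ring':((5,150,120),(20,255,255)),'stop':((100,120,60),(125,255,255)),'tog':((0,130,80),(6,255,255))}[k]
        print(nm,k,blob(im,lo,hi,bx))
E
```

```text
top ring [([399, 179, 26, 26, 251], [411.05, 191.51])]
top stop [([246, 226, 13, 13, 134], [252.42, 231.96])]
top tog [([413, 228, 5, 5, 22], [414.91, 230.09])]
scene ring [([364, 255, 28, 16, 208], [377.89, 262.65])]
scene stop [([250, 208, 10, 7, 64], [254.5, 211.09])]
scene tog [([350, 283, 6, 6, 28], [352.43, 285.21])]
```

View pics/crop1.png

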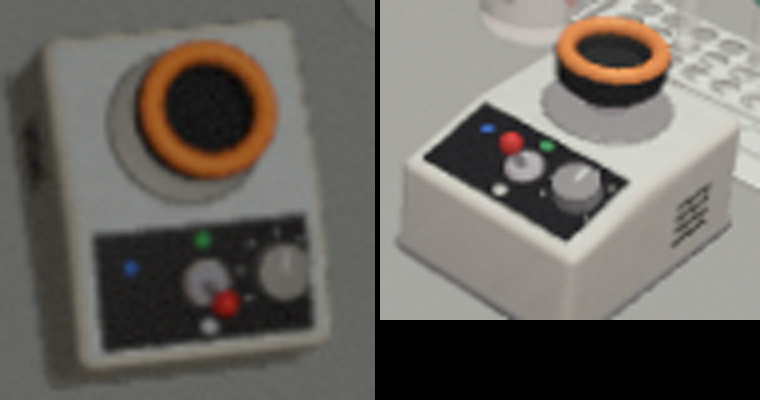

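The crop shows the red toggle ball leaning to the white mark, i.e. off, in front of the ring; the dial is to its right (-y).

```bash
python3 - <<'E'
from h import *
def tri(a,b):
    (o,r),(p,q)=ray('top',*a),ray('scene',*b); A=np.stack([r,-q],1); x=np.linalg.lstsq(A,p-o,rcond=None)[0]; u,v=o+x[0]*r,p+x[1]*q; return ((u+v)/2).round(4),np.linalg.norm(u-v).round(4)
print('ring',atz('top',411.05,191.51,.123),atz('scene',377.89,262.65,.123),tri((411.05,191.51),(377.89,262.65)))
print('tip',atz('top',414.91,230.09,.102),atz('scene',352.43,285.21,.102),tri((414.91,230.09),(352.43,285.21)))
print('stop',atz('top',252.42,231.96,.137),atz('scene',254.5,211.1,.141),tri((252.42,231.96),(254.5,211.1)))
for n,u,v,z in(('amber',214,162,.104),('beakrim',275,141,.095),('red',152,248,.141),('bluecap',330,133,.13)): print(n,atz('top',u,v,z))
r=(atz('top',411.05,191.51,.123)+atz('scene',377.89,262.65,.123))/2;t=(atz('top',414.91,230.09,.102)+atz('scene',352.43,285.21,.102))/2
d=(r-t)[:2];print('len',np.linalg.norm(d),'yaw',np.degrees(np.arctan2(d[1],d[0])))
E
```

```text
ring [ 0.62546141 -0.26043053  0.123     ] [ 0.62257003 -0.26343672  0.123     ] (array([ 0.6258, -0.2611,  0.1205]), np.float64(0.0005))
tip [ 0.54362152 -0.26936578  0.102     ] [ 0.54315524 -0.26759694  0.102     ] (array([ 0.5429, -0.2686,  0.1029]), np.float64(0.0013))
stop [0.54058363 0.08442425 0.137     ] [0.53397544 0.07625921 0.141     ] (array([0.5402, 0.0848, 0.1358]), np.float64(0.0012))
amber [0.70310191 0.16911004 0.104     ]
beakrim [0.75301958 0.03302799 0.095     ]
red [0.50926431 0.29288202 0.141     ]
bluecap [ 0.75797871 -0.0872892   0.13      ]
len 0.08089277320704187 yaw 4.642791273547173
```

```bash
cat >> h.py <<'E'
def row(p,yaw):
    "shift cm / turn deg from now to TCP p, tool down, tool x at world yaw deg"
    s=ctrl.get_state(); A=R.from_rotvec(s['tcp_rot']); c,n=np.cos(np.radians(yaw)),np.sin(np.radians(yaw))
    B=R.from_matrix(np.array([[c,n,0],[n,-c,0],[0,0,-1.]]))
    print('t',s['t'],'row',(A.inv().apply(np.array(p)-s['eef_pos'])*100).round(2),np.degrees((A.inv()*B).as_rotvec()).round(2),'j6',s['joint_positions'][5].round(2))
E
python3 - <<'E'
from h import *
row((.5155,-.2708,.404),184.6)
E
```

```text
t 0.1 row [-57.03 -74.26   0.11] [ -0.1   -0.04 -20.63] j6 -0.18
```

```bash
python3 -m jog '[0,-4,-5,0,0,0,-2, 0,-8,-10,0,0,0,-4, 0,-12,-15.5,0,0,0,-6, 0,-16,-20.8,0,0,0,-8, 0,-20,-26,0,0,0,-10, 0,-24,-31.2,0,0,0,-12, 0,-28,-36.5,0,0,0,-14, 0,-32,-41.7,0,0,0,-16, 0,-36,-46.9,0,0,0,-18, 0,-40,-52.1,0,0,0,-20, 0,-44,-57.3,0,0,0,-20.6, 0,-48,-62.5,0,0,0,-20.6, 0,-52,-67.7,0,0,0,-20.6, 0,-55,-71.6,0,0,0,-20.6, 0,-57,-74.3,0,0,0,-20.6, 0,-57,-74.3,0,0,0,-20.6, 0,-57,-74.3,0,0,0,-20.6, 0,-57,-74.3,0,0,0,-20.6]'
python3 - <<'E'
from h import *
row((.5155,-.2708,.274),184.6)
save('wrist','w1.png')
E
```

```text
t: 2.35
eef_pos: [0.5147, -0.2693, 0.4045]
tcp_rot: [0.127, -3.138, -0.002]
ft_force: [0.4, 0.7, -0.1]
width: 0.006
grasp_force: 0.0
t 2.35 row [-0.09 -0.18 13.05] [ 0.08 -0.07  0.04] j6 -2.33
```

View pics/w1.png

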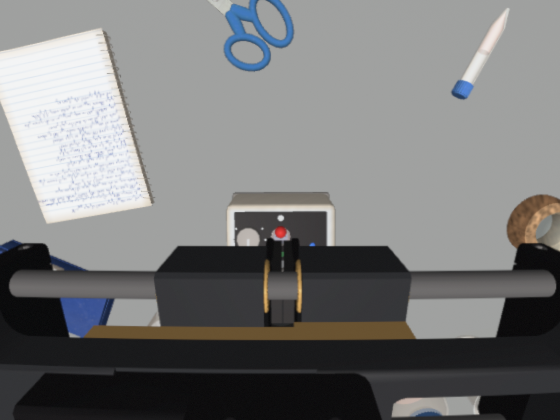

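Wrist view: the mixer lies square to the gripper, red ball at (280,232), white mark (281,218), fingers closed at (283,285); I check the ball's position from here.

```bash
python3 - <<'E'
from h import *
im=cv2.imread('pics/w1.png'); h=cv2.cvtColor(im,cv2.COLOR_BGR2HSV); m=cv2.inRange(h,(0,150,100),(6,255,255)); m[:200]=0;m[260:]=0;m[:,:260]=0;m[:,300:]=0
y,x=np.nonzero(m); print(x.mean(),y.mean(),len(x),atz('wrist',x.mean(),y.mean(),.102))
for u,v in((230,210),(332,210)): print(atz('wrist',u,v,.068))
E
```

```text
280.1182795698925 231.2688172043011 93 [ 0.5441951  -0.26753572  0.102     ]
[ 0.5364938  -0.32321768  0.068     ]
[ 0.52740918 -0.21221287  0.068     ]
```

```bash
python3 -m jog '[0,0,-0.1,4,0,0,0, 0,0,-0.1,8,0,0,0, 0,0,-0.1,11,0,0,0, 0,0,-0.1,13,0,0,0, 0,0,-0.1,13,0,0,0]'
```

```text
t: 3.02
eef_pos: [0.5148, -0.2704, 0.2736]
tcp_rot: [0.127, -3.136, -0.004]
ft_force: [-0.2, -0.0, 0.6]
width: 0.001
grasp_force: 0.0
```

```bash
python3 -m jog '[0,-0.8,0,0,0,0,0, 0,-1.2,0,0,0,0,0, 0,-1.5,0,0,0,0,0, 0,-1.8,0,0,0,0,0, 0,-2.1,0,0,0,0,0, 0,-2.3,0,0,0,0,0]'; python3 -m jog '[0,-0.2,0,0,0,0,0, 0,-0.4,0,0,0,0,0, 0,-0.4,0,0,0,0,0]'
```

```text
t: 3.78
eef_pos: [0.5389, -0.2701, 0.2751]
tcp_rot: [-0.125, 3.137, -0.001]
ft_force: [0.5, -0.7, 0.1]
width: 0.005
grasp_force: 0.0
t: 4.15
eef_pos: [0.5423, -0.2696, 0.2747]
tcp_rot: [0.126, -3.139, -0.0]
ft_force: [-0.9, -0.7, 0.0]
width: 0.005
grasp_force: 0.1
```

```bash
python3 -m jog '[0,2,0,0,0,0,0, 0,3,0,0,0,0,0, 0,3,0,-5,0,0,0, 0,3,0,-10,0,0,0, 0,3,0,-13,0,0,0, 0,3,0,-13,0,0,0]'
python3 - <<'E'
from h import *
P=cam('wrist'); im=save('wrist','w2.png'); h=cv2.cvtColor(im,cv2.COLOR_BGR2HSV); m=cv2.inRange(h,(0,150,100),(6,255,255)); m[:200]=0;m[280:]=0;m[:,:250]=0;m[:,310:]=0
y,x=np.nonzero(m); print(len(x)); 
if len(x): print(x.mean(),y.mean(),atz('wrist',x.mean(),y.mean(),.105,P))
s=save('scene','s2.png'); m=cv2.inRange(cv2.cvtColor(s,cv2.COLOR_BGR2HSV),(0,130,80),(6,255,255))[275:305,335:372]; y,x=np.nonzero(m); print(len(x),x.mean()+335,y.mean()+275,atz('scene',x.mean()+335,y.mean()+275,.105))
E
```

```text
t: 4.9
eef_pos: [0.5128, -0.2725, 0.4076]
tcp_rot: [-0.125, 3.134, -0.007]
ft_force: [0.2, -0.2, 0.8]
width: 0.005
grasp_force: 0.0
8
282.375 246.0 [ 0.55982174 -0.26886968  0.105     ]
22 356.6363636363636 281.3636363636364 [ 0.55654881 -0.26626547  0.105     ]
```

Switch ball has moved 14 mm along +x: it is in touch mode. Next to the flask, pausing where the wrist camera sees its stopper.

```bash
python3 - <<'E'
from h import *
row((.64,.0848,.405),184.6)
E
```

```text
t 5.0 row [-15.6   34.53  -0.07] [ 0.04 -0.03 -0.04] j6 -2.33
```

```bash
python3 -m jog '[100,-2.5,5.5,0,0,0,0, 100,-5,11,0,0,0,0, 100,-7.5,16.5,0,0,0,0, 100,-10,22,0,0,0,0, 100,-12.5,27.5,0,0,0,0, 100,-15,33,0,0,0,0, 100,-15.6,34.5,0,0,0,0, 100,-15.6,34.5,0,0,0,0, 100,-15.6,34.5,0,0,0,0]'
python3 - <<'E'
from h import *
P=cam('wrist'); im=save('wrist','w3.png')
m=cv2.inRange(cv2.cvtColor(im,cv2.COLOR_BGR2HSV),(100,120,60),(125,255,255)); n,l,st,c=cv2.connectedComponentsWithStats(m)
for i in range(1,n):
    if st[i,4]>60: print(st[i],c[i],atz('wrist',*c[i],.141,P),atz('wrist',*c[i],.134,P))
row((.5402,.0848,.405),184.6)
E
```

```text
t: 6.12
eef_pos: [0.6399, 0.0828, 0.4037]
tcp_rot: [0.123, -3.137, 0.001]
ft_force: [0.6, -0.9, -0.1]
width: 0.937
grasp_force: 0.0
[ 277   73   36   39 1105] [294.64434389  91.93936652] [0.54196814 0.08540671 0.141     ] [0.5412659  0.08562455 0.134     ]
[ 498  187   62   60 1796] [522.66703786 214.28452116] [0.6228783  0.29036516 0.141     ] [0.62450926 0.2964934  0.134     ]
t 6.175 row [ 9.93  1.01 -0.07] [-0.02 -0.1  -0.15] j6 -1.69
```

View pics/w3.png

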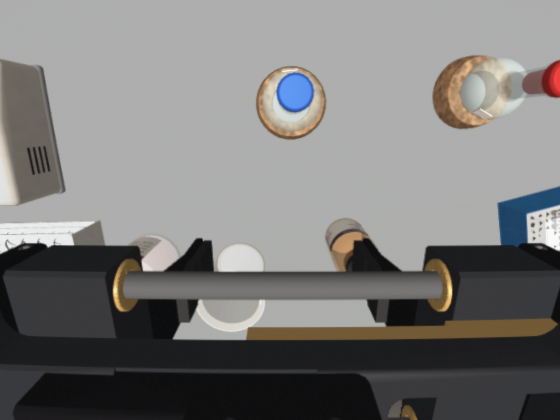

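Wrist view: blue stopper at (295,92), i.e. (0.541, 0.085), agreeing with the other cameras; red flask well off to the right.

```bash
python3 -m jog '[100,4,0.5,0,0,0,0, 100,8,1,0,0,0,0, 100,9.9,1.1,0,0,0,0, 100,9.9,1.1,0,0,0,0, 100,9.9,1.1,4,0,0,0, 100,9.9,1.1,8,0,0,0, 100,9.9,1.1,11,0,0,0, 100,9.9,1.1,13,0,0,0, 100,9.9,1.1,13.5,0,0,0, 100,9.9,1.1,13.5,0,0,0]'; python3 -m jog '[100,0,0,0,0,0,0, 0,0,0,0,0,0,0, 0,0,0,0,0,0,0, 0,0,0,0,0,0,0, 0,0,0,0,0,0,0, 0,0,0,0,0,0,0, 0,0,0,0,0,0,0, 0,0,0,0,0,0,0]'
```

```text
t: 7.42
eef_pos: [0.5416, 0.0868, 0.2698]
tcp_rot: [-0.124, 3.138, -0.0]
ft_force: [0.8, 0.5, -0.4]
width: 1.0
grasp_force: 0.0
t: 8.43
eef_pos: [0.5408, 0.0873, 0.2697]
tcp_rot: [-0.125, 3.139, -0.0]
ft_force: [-0.8, 0.2, 0.3]
width: 0.316
grasp_force: 30.0
```

```bash
python3 -m jog '[0,0,0,-2,0,0,0, 0,0,0,-5,0,0,0, 0,0,0,-9,0,0,0, 0,0,0,-13,0,0,0, 0,0,0,-16,0,0,0, 0,0,0,-16,0,0,0, 0,0,0,-16,0,0,0, 0,0,0,-16,0,0,0]'
python3 - <<'E'
from h import *
im=save('scene','s3.png'); cv2.imwrite('pics/s3c.png',cv2.resize(im[40:280,160:360],None,fx=2.5,fy=2.5,interpolation=cv2.INTER_CUBIC))
s=ctrl.get_state(); p=s['eef_pos']
for dz in (-.164,-.219,-.25): print(dz,proj('scene',p+[0,0,dz]))
row((.6255,-.2611,.43),184.6)
E
```

```text
t: 9.43
eef_pos: [0.5403, 0.0873, 0.4279]
tcp_rot: [0.125, -3.135, -0.001]
ft_force: [-0.7, -0.9, -1.7]
width: 0.312
grasp_force: 30.0
-0.164 [252.18642598 163.9717989 ]
-0.219 [253.08177771 184.57480986]
-0.25 [253.57593044 195.8111456 ]
t 9.475 row [ -5.71 -35.41  -0.23] [ 0.02 -0.2  -0.03] j6 -1.69
```

View pics/s3c.png

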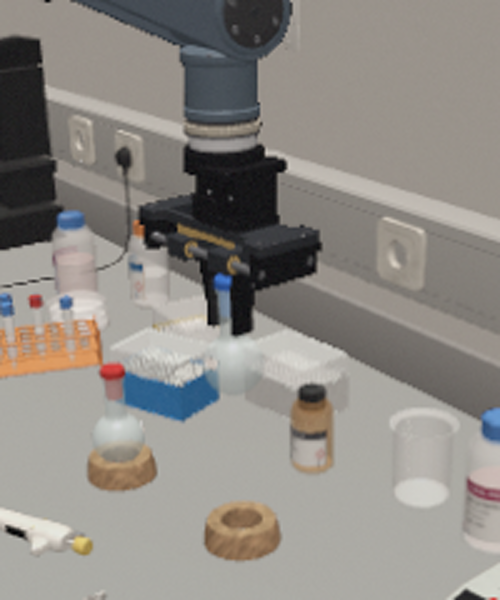

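The flask hangs upright as far as visible (stopper crop (222,282) half hidden by the finger, bulb (236,362)), and the cork ring stayed. On to the mixer.

```bash
python3 -m jog '[0,-0.5,-2.5,0,0,0,0, 0,-1,-6,0,0,0,0, 0,-1.7,-10,0,0,0,0, 0,-2.4,-15,0,0,0,0, 0,-3.2,-20,0,0,0,0, 0,-4,-25,0,0,0,0, 0,-4.8,-30,0,0,0,0, 0,-5.4,-33.5,0,0,0,0, 0,-5.7,-35.4,0,0,0,0, 0,-5.7,-35.4,0,0,0,0, 0,-5.7,-35.4,0,0,0,0, 0,-5.7,-35.4,0,0,0,0]'
python3 - <<'E'
from h import *
s=ctrl.get_state();p=s['eef_pos']; row((.6255,-.2611,.4),184.6)
im=save('scene','s4.png'); cv2.imwrite('pics/s4c.png',cv2.resize(im[110:310,300:480],None,fx=3,fy=3,interpolation=cv2.INTER_CUBIC))
w=save('wrist','w4.png'); H=np.zeros((600,800,3),np.uint8); c=cv2.imread('pics/s4c.png')[:600,:540]; H[:,:540]=c; H[:390,540:800]=cv2.resize(w[150:345,215:345],None,fx=2,fy=2); cv2.imwrite('pics/m4.png',H)
for z in (-.127,-.164,-.219,-.250): print((proj('scene',p+[0,0,z])-[300,110])*3)
print(proj('wrist',p+[0,0,-.219]), (proj('scene',[.6255,-.2611,.121])-[300,110])*3)
E
```

```text
t: 10.98
eef_pos: [0.6257, -0.2593, 0.4299]
tcp_rot: [0.128, -3.139, -0.001]
ft_force: [-0.0, 0.1, -2.2]
width: 0.315
grasp_force: 30.0
t 10.975 row [ 0.03 -0.18  2.99] [ 0.04 -0.02  0.07] j6 -2.21
[255.55364567 224.31012575]
[250.62602455 274.93325025]
[243.43904143 346.87735597]
[239.46735426 385.73846491]
[281.23564134 232.36351306] [233.75806949 457.48736171]
```

View pics/m4.png

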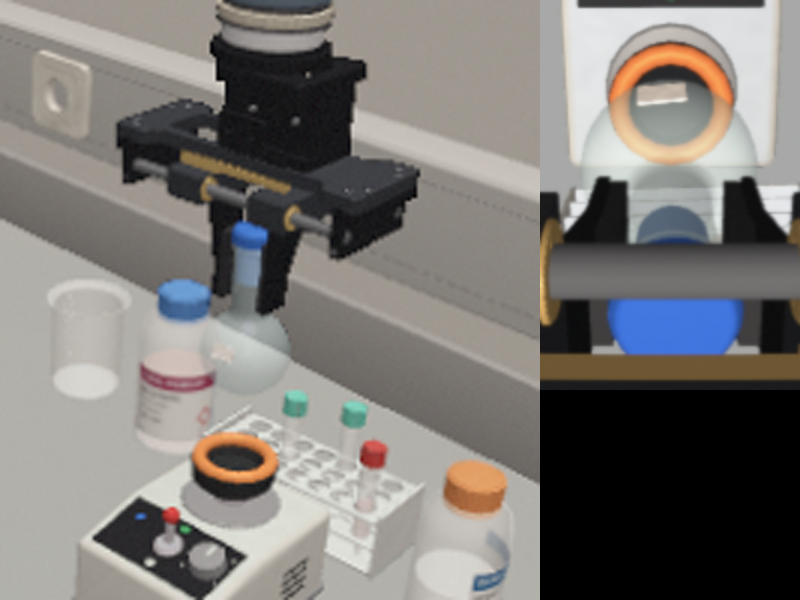

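Scene crop: bulb at (246,348) vs expected (243,347), ring at (235,458) as computed, flask upright; toggle at the green mark. Descending.

```bash
python3 -m jog '[0,0,-0.2,2,0,0,0, 0,0,-0.2,4,0,0,0, 0,0,-0.2,5.5,0,0,0, 0,0,-0.2,5.8,0,0,0, 0,0,-0.2,5.8,0,0,0]'; python3 -m jog '[0,0,0,0.2,0,0,0, 0,0,0,0.4,0,0,0, 0,0,0,0.6,0,0,0, 0,0,0,0.8,0,0,0, 0,0,0,0.8,0,0,0]'
```

```text
t: 11.7
eef_pos: [0.6261, -0.2629, 0.372]
tcp_rot: [-0.126, 3.139, -0.0]
ft_force: [-0.3, -0.1, -1.3]
width: 0.312
grasp_force: 30.0
t: 12.32
eef_pos: [0.6262, -0.2631, 0.3646]
tcp_rot: [-0.125, 3.138, -0.001]
ft_force: [0.5, 0.8, 5.6]
width: 0.314
grasp_force: 30.0
```

```bash
python3 -m jog '[0,0,0,0.2,0,0,0, 0,0,0,0.4,0,0,0, 0,0,0,0.5,0,0,0, 0,0,0,0.5,0,0,0]'; python3 -m jog '[0,0,0,0.1,0,0,0, 0,0,0,0.2,0,0,0, 0,0,0,0.3,0,0,0, 0,0,0,0.3,0,0,0]'
```

```text
t: 12.82
eef_pos: [0.6264, -0.263, 0.3604]
tcp_rot: [-0.125, 3.136, -0.002]
ft_force: [0.1, 0.9, 7.9]
width: 0.316
grasp_force: 30.0
t: 13.32
eef_pos: [0.6269, -0.2629, 0.3591]
tcp_rot: [-0.125, 3.134, -0.003]
ft_force: [-0.7, 3.4, 13.1]
width: 0.315
grasp_force: 29.9
```

```bash
python3 -m jog '[0,0,0.1,0,0,0,0, 0,0,0.1,0.1,0,0,0, 0,0,0.1,0.1,0,0,0, 0,0,0.1,0.1,0,0,0, 0,0,0.1,0.1,0,0,0]'
python3 - <<'E'
from h import *
im=save('scene','s5.png'); w=save('wrist','w5.png'); H=np.zeros((600,800,3),np.uint8); H[:,:540]=cv2.resize(im[150:350,300:480],None,fx=3,fy=3,interpolation=cv2.INTER_CUBIC)
H[:390,540:]=cv2.resize(w[150:345,215:345],None,fx=2,fy=2); cv2.imwrite('pics/m5.png',H)
def ringc(i): 
    m=cv2.inRange(cv2.cvtColor(i,cv2.COLOR_BGR2HSV),(5,120,100),(20,255,255))[240:290,350:405]; y,x=np.nonzero(m); return x.min()+350,x.max()+350,y.min()+240,y.max()+240
print(ringc(cv2.imread('pics/s4.png')),ringc(im))
print(proj('scene',[.6255,-.2611,.121]),proj('scene',[.6255,-.2611,.111]),(proj('scene',[.6255,-.2611,.136])-[300,150])*3,(proj('scene',[.6255,-.2611,.191])-[300,150])*3)
F=[]
for _ in range(6): ctrl.capture('top'); s=ctrl.get_state(); F.append([*s['ft_force'],*s['eef_pos']])
print(np.mean(F,0).round(4))
E
```

```text
t: 13.95
eef_pos: [0.627, -0.2621, 0.3589]
tcp_rot: [-0.125, 3.132, -0.005]
ft_force: [-0.9, 3.2, 14.6]
width: 0.314
grasp_force: 29.9
(np.int64(364), np.int64(392), np.int64(254), np.int64(270)) (np.int64(364), np.int64(391), np.int64(261), np.int64(274))
[377.9193565  262.49578724] [377.50591274 266.35961463] [235.63114301 319.88092672] [242.62548587 253.01782586]
[-0.5743  2.7778 15.0332  0.627  -0.2621  0.3589]
```

View pics/m5.png

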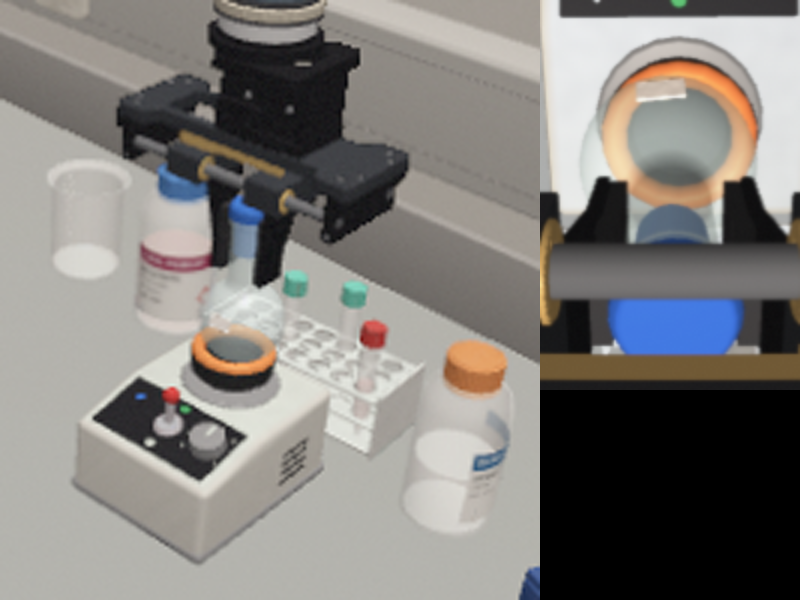

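The bulb appears at (243,311) rather than (236,320), and the ring in the wrist view (681,134) is off the bulb's axis (668): it looks off-centre by a few mm, as the side force says. I compute the ring's position from both wrist views.

```bash
python3 - <<'E'
from h import *
s=ctrl.get_state(); P=list(cam('wrist')); E=P[4]; Rw=R.from_rotvec(s['tcp_rot']); o=s['eef_pos']
# camera in tool frame
Tt=np.eye(4);Tt[:3,:3]=Rw.as_matrix();Tt[:3,3]=o; C=E@Tt
def at(im,rv,p,z):
    T=np.eye(4);T[:3,:3]=R.from_rotvec(rv).as_matrix();T[:3,3]=p; Q=(*P[:4],C@np.linalg.inv(T))
    m=cv2.inRange(cv2.cvtColor(im,cv2.COLOR_BGR2HSV),(3,60,120),(22,255,255)); m[:165]=0; m[250:]=0; m[:,:235]=0;m[:,:240]=0; m[:,330:]=0
    c=max(cv2.findContours(m,0,2)[0],key=cv2.contourArea); h=cv2.convexHull(c)[:,0]; w=np.array([atz('',*q,z,Q)[:2] for q in h.astype(float)])
    b=np.linalg.lstsq(np.c_[2*w,np.ones(len(w))],(w**2).sum(1),rcond=None)[0]; r=np.sqrt(b[2]+b[:2]@b[:2])
    print(c.reshape(-1,2).min(0),c.reshape(-1,2).max(0),'centre',b[:2],'r',r)
at(cv2.imread('pics/w4.png'),[.128,-3.139,-.001],[.6257,-.2593,.4299],.121)
for z in (.116,.111): at(cv2.imread('pics/w5.png'),s['tcp_rot'],o,z)
print('axis',o+Rw.apply([0,0,.22]), 'tilt',np.degrees(np.arccos(-Rw.as_matrix()[2,2])))
# ring direct in the new scene/top views
E
```

```text
[249 172] [311 232] centre [ 0.62725655 -0.26000303] r 0.03068293144786465
[246 181] [323 249] centre [ 0.62574323 -0.26035397] r 0.029995244967808577
[246 181] [323 249] centre [ 0.62736512 -0.2602001 ] r 0.03067004047866778
axis [ 0.62853929 -0.2627623   0.13890916] tilt 0.42749182886534226
```

```bash
python3 -m jog '[0,0,0,-0.6,0,0,0, 0,0,0,-1.2,0,0,0, 0,0,0,-1.5,0,0,0, 0,0.1,0.25,-1.5,0,0,0, 0,0.1,0.25,-1.5,0,0,0, 0,0.1,0.25,-1.5,0,0,0]'; python3 -m jog '[0,0,0,0.3,0,0,0, 0,0,0,0.5,0,0,0, 0,0,0,0.7,0,0,0, 0,0,0,0.9,0,0,0, 0,0,0,1.1,0,0,0, 0,0,0,1.3,0,0,0, 0,0,0,1.4,0,0,0, 0,0,0,1.4,0,0,0]'
```

```text
t: 15.1
eef_pos: [0.6244, -0.2594, 0.3688]
tcp_rot: [0.125, -3.138, -0.002]
ft_force: [-0.9, -0.2, -1.4]
width: 0.315
grasp_force: 30.0
t: 16.1
eef_pos: [0.6255, -0.2597, 0.3578]
tcp_rot: [-0.125, 3.135, -0.003]
ft_force: [1.9, 1.8, 8.8]
width: 0.318
grasp_force: 29.9
```

```bash
python3 -m jog '[0,-0.05,0.1,0.1,0,0,0, 0,-0.05,0.1,0.2,0,0,0, 0,-0.05,0.1,0.3,0,0,0, 0,-0.05,0.1,0.3,0,0,0, 0,-0.05,0.1,0.3,0,0,0]'
python3 - <<'E'
from h import *
im=save('scene','s6.png'); w=save('wrist','w6.png'); H=np.zeros((600,800,3),np.uint8); H[:,:540]=cv2.resize(im[200:300,330:420],None,fx=6,fy=6,interpolation=cv2.INTER_CUBIC)
H[:390,540:]=cv2.resize(w[150:345,215:345],None,fx=2,fy=2); cv2.imwrite('pics/m6.png',H)
print((proj('scene',[.6268,-.2602,.136])-[330,200])*6,(proj('scene',[.6268,-.2602,.111])-[330,200])*6,'r',454/1.02*.031*6)
F=[]
for _ in range(6): ctrl.capture('top'); s=ctrl.get_state(); F.append([*s['ft_force'],*s['eef_pos']])
print(np.mean(F,0).round(4), s['eef_pos']+R.from_rotvec(s['tcp_rot']).apply([0,0,.22]))
E
```

```text
t: 16.73
eef_pos: [0.6268, -0.2589, 0.3567]
tcp_rot: [-0.125, 3.13, -0.006]
ft_force: [2.9, 2.6, 12.8]
width: 0.316
grasp_force: 29.9
[291.84068816 337.48155018] [285.61797719 395.82760983] r 82.78823529411764
[ 2.7556  1.7666 12.6636  0.6268 -0.2589  0.3567] [ 0.6287576  -0.25972357  0.1367632 ]
```

View pics/m6.png

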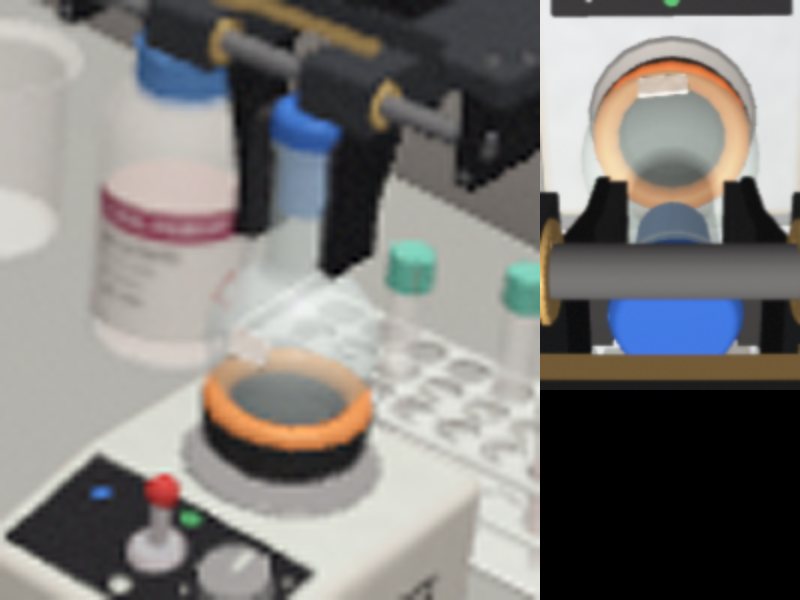

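```bash
python3 -m jog '[0,-0.05,0.05,0,0,0,0, 0,-0.15,0.05,0.1,0,0,0, 0,-0.15,0.05,0.2,0,0,0, 0,-0.15,0.05,0.2,0,0,0, 0,-0.15,0.05,0.2,0,0,0]'
python3 - <<'E'
from h import *
w=save('wrist','w7.png'); im=save('scene','s7.png')
F=[]
for _ in range(8): ctrl.capture('top'); s=ctrl.get_state(); F.append([*s['ft_force'],*s['torque'],*s['eef_pos']])
print(np.mean(F,0).round(4))
g=lambda i:cv2.inRange(cv2.cvtColor(i,cv2.COLOR_BGR2HSV),(100,120,60),(125,255,255))
for a in('s6','s7'):
    m=g(cv2.imread(f'pics/{a}.png'))[210:230,370:392]; y,x=np.nonzero(m); print(a,len(x),x.mean()+370,y.mean()+210)
for z in(.214,.228): print(proj('scene',[.6268,-.26,z]))
E
```

```text
t: 17.75
eef_pos: [0.6288, -0.2584, 0.3561]
tcp_rot: [-0.125, 3.128, -0.009]
ft_force: [3.3, 2.1, 17.5]
width: 0.315
grasp_force: 29.9
[ 3.3623  2.2204 16.7128  0.4081 -0.3784 -0.0264  0.6288 -0.2583  0.3561]
s6 79 379.9620253164557 220.86075949367088
s7 76 380.5921052631579 220.5
[381.89022112 224.2652739 ]
[382.49940846 218.26580307]
```

```bash
python3 -c "
from rig import ctrl
print(ctrl.close_job())"
```

```text
the job is handed in; nothing more can be done
None
```

I flipped the switch to touch mode, then seated the blue flask upright in the ring head. I handed the job in still gripping it, with the head pressed about 10 mm down (camera estimate) at about 17 N; no verdict came back.

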